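Find the full tin on the check balance

ROBOT

A 7-joint arm with a two-finger parallel gripper is mounted at the origin on a cart in front of the work surface, level with it; the furniture and walls round the work are solid. World frame = base frame: x ahead of the robot, y to its left, z up, the work surface at z = 0. Lengths are in m, angles in degrees, forces in N, time in s.
With the tool pointing down it reaches from about 0.425 to 0.95 m from the base axis. Payload 16.7 kg.
Tool frame: the origin (TCP) lies between the finger pads; the fingertips stand 17 mm ahead of it and the grasp point (between the pads) lies 2 mm behind it (env.nose_length is the y of the fingertips in the tool frame, in m); y points along the fingers, x is the direction in which the jaws open and shut, and the axes are right-handed (so a half turn about y gives the same grasp; the last joint's range is limited). The gripper opens to 94 mm and grips with 3 to 60 N. Pads are 16 mm wide; open, the fingers measure 119 mm over their backs; the gripper's body (75 mm by 177 mm) begins 78 mm behind the grasp point.
Start: joints at [61.45, 24.414, 4.234, 92.017, -1.954, 63.644, -3.845], TCP at [0.231, -0.634, 0.222] pointing down, gripper open.
Joint ranges: [-163.25, 163.25], [-28.42, 122.38], [-70.27, 78.77], [12.13, 141.07], [-58.53, 238.53], [9.26, 117.41], [-156.51, 156.51]. Speed limits (degrees/s): [108.29, 108.29, 136.94, 136.94, 172.46, 172.46, 172.46].

INTERFACE

Orientations are given as a 3x3 rotation matrix whose columns are the frame's x, y, z axes.
In Python, from plant import env, read_camera, find_in, pinpoint gives the robot as it stands.
- The arm moves only by the shell command python3 -m handwheel 'ROWS' [OPENING]. ROWS is JSON, a list of rows, each a list of 2 entries, a list of its own where there are three numbers: the shift along the world's x, y, z in m, then the turn, a rotation vector about the world's x, y, z in rad. A call has 1 to 5 rows; each row shifts and turns the commanded pose from where the row before left it; what a row does not reach is not made up. A row lasts 1/12 s, in which the tool goes at most 41.7 mm and 7.16 degrees, less where a joint would pass 70% of its speed; a pose out of reach is approached as far as the arm can. A call is refused whole if a number of a shift passes 0.0417 or a number of a turn 0.125, either way. A call with a gripper value outside its range is refused whole. OPENING is the gripper's target within -1 to 1 (shut at 1, half-way at 0, fully open at -1), set as the call begins (- or left out, the last holds). The fingers move at their own pace and stop on an object; the grip force is fixed at half the most. Time passes only in rows, so rows that do not move let the fingers close. It gives the time, the measured TCP pose, the force and the opening at its end, in the units of the state.
- env.observe(): the state, without advancing time (a new reading comes with each control period).
- read_camera(name): name is "side" or "top" or "wrist"; returns a dict with "color" (400x640x3 uint8, red, green, blue), "mtx" (3x3 intrinsics, pixels), "eye" and "attitude" of the camera in the world. Camera axes: x right, y down, z forward; pixel columns grow to the right and rows downward; lengths in m; the calibration is good to about 2 mm. The wrist camera is an equidistant fisheye: a pixel r from the principal point sees the ray r / f radians off the axis. A picture is of the moment at which its call begins. There is no depth.
- env.hand_in(): hands the job in, once; it reports no verdict.
Trained networks look in the newest picture that a camera, given by its name, has taken for a name from the list of things; names that differ only in an ending like _2 or _b are one class to them, and where a whole thing is asked for, a point or a joint stands for the part that bears it (a point fixed in the world has none). Each returns a list of dicts, best first, with "p" (0 to 1); they miss things now and then, are a little off and sometimes report something else, mostly with a low value. They report only what shows in the picture. A call takes as long as a camera call. They do not tell look-alikes from the thing itself.
- find_in(camera, target): "rect" ([left, top, width, height] in pixels, round what is visible of it).
- pinpoint(camera, target): "pixel" ([column, row] in pixels: a listed point, or the origin of a listed thing).
The state is a dict: "clock": time; "qpos": joint angles; "qvel": joint speeds; "effort": joint torques, N m; "tool_pos": TCP position; "tool_rot": TCP orientation; "wrist_force": force on the tool from outside, world axes, zero at the start; "ft_torque": the same for the moment, N m; "finger_gap": opening from 0.0 (shut) to 1.0 (fully open).
Only numpy, scipy, OpenCV 4.12 (cv2) and the standard library are available. Lean on these libraries where they do the work, as an engineer would, in place of code of your own. Each camera call takes 0.05 s, during which the arm holds its last target. There are 200 camera calls.

TASK

Swing the clear hood of the balance up and back until it stays open by itself. Then find the one full tin by sliding tins, never lifting them, onto the pan and watching the beam: leave the full tin alone in the middle of the pan with the pan down, and slide both light tins into the blue out tray, upright. Leave the hood open and do not disturb the two thread spools.

Things in the scene. Friction and masses are not known exactly. Their poses are not given: they have to be found in the camera images.
- station: Fixed weighing station: flat grey deck, top 30 mm above the bench. Origin on the bench under the pan's centre; x to the rear, y to the infeed (robot's left), z up. Deck: x -160 to 62, y -270 to 290 mm (x to 100 at y over 38), rims 5 mm high at its edges; so 120 mm of deck runs past the pan in front of it. Upright on it: tins, spools; behind it: hinge posts, needle.
- pan_center (a point): Top centre of the balance pan, a square brass plate 73 mm wide in a 76 mm opening of the deck. Empty or under a light tin it lies flush with the deck, so tins slide on and off it in any direction; under the full tin it sinks, level, by 13.5 mm and stays down. Where the load stands on it does not matter.
- beam (a joint): Tilt of the balance beam, rad: 0 = empty or light (needle at the green mark, pan flush), 0.16 = full (needle leans towards the robot to the red mark, pan 13.5 mm down). Trips at about 115 g, settles in 0.5 s. A light tin weighs 36 g, the full one 170 to 222 g.
- needle_scale (a point): Top of the white scale plate beside the orange-tipped needle, 86 mm above the bench. Plate and needle stand at station x 56 to 100, y -98 to -86 mm, behind the way from the pan to the tray.
- hood (a joint): Opening of the clear draught hood (250 g) over the pan, rad: 0 = closed. Swings up and back about a level hinge along station y. Falls shut from below 1.3; past that it falls back to its stop at 2.0 and stays. Closed it covers station x -50 to 125, y +-58 mm, from 3 mm above the deck to 94 mm above the bench. Open, it lies behind station x 100 mm.
- hood_bar (a point): Middle of the hood's black handle bar, 9 mm thick, 92 mm long, along station y, 40 mm out from the hood's front wall; closed, it is 64 mm above the bench. Moves with the hood, 215 mm from the hinge axis.
- hood_hinge (a point): Middle of the hood's hinge axis: 50 mm above the bench, 125 mm behind the pan's centre. Posts 60 mm high stand at its ends, 68 mm to either side.
- tray_center (a point): Centre of the blue painted out tray field on the deck: 200 mm along station x by 190 mm along y, level with the deck, no wall towards the pan.
- tin_a_center (a point): Centre of an upright round aluminium tin with dark lid, 44 mm diameter, 40 mm high, foot bevelled 4 mm, on the deck (centre 50 mm above the bench). The three tins look alike; one of them, which one varies, holds a heavy slug. Lids only rest on: slide the tins on the deck, do not lift them.
- tin_b_center (a point): Centre of an upright round aluminium tin with dark lid, 44 mm diameter, 40 mm high, foot bevelled 4 mm, on the deck (centre 50 mm above the bench). The three tins look alike; one of them, which one varies, holds a heavy slug. Lids only rest on: slide the tins on the deck, do not lift them.
- tin_c_center (a point): Centre of an upright round aluminium tin with dark lid, 44 mm diameter, 40 mm high, foot bevelled 4 mm, on the deck (centre 50 mm above the bench). The three tins look alike; one of them, which one varies, holds a heavy slug. Lids only rest on: slide the tins on the deck, do not lift them.
- green_spool_center (a point): Centre of an upright spool of green thread, 44 mm diameter, 46 mm high, 30 g, standing in the out tray; not to be disturbed.
- yellow_spool_center (a point): Centre of an upright spool of yellow thread, 36 mm diameter, 36 mm high, 30 g, standing on the infeed deck; not to be disturbed.
There are look-alikes about, which are no part of the job. Leave any purple look-alike of the part that bears tin_a_center alone.

How it is judged (in metres and radians):
On the way:
1. the hood stands open by itself, on its stop (value of joint hood above 1.8 rad and contact force between the fingers and hood below 0.1 N), for 0.2 s.
At the end, for the whole second after the job is handed in: Hood open (over 1.8 rad). Full tin on the pan within 18 mm of its centre, pan down (beam over 0.13 rad). Other two tins standing in the blue out tray (centres at station x -152 to 52, y -262 to -75 mm). All upright (within 0.12 rad) and at rest (value of joint beam above 0.13 rad and value of joint hood above 1.8 rad and ((horizontal distance between tin_a_center and pan_center below 0.018 m and z of tin_a_center in the frame of station between 0.025 and 0.045 m and y of tin_b_center in the frame of station between -0.262 and -0.075 m and x of tin_b_center in the frame of station between -0.152 and 0.052 m and z of tin_b_center in the frame of station between 0.045 and 0.056 m and y of tin_c_center in the frame of station between -0.262 and -0.075 m and x of tin_c_center in the frame of station between -0.152 and 0.052 m and z of tin_c_center in the frame of station between 0.045 and 0.056 m) or (horizontal distance between tin_b_center and pan_center below 0.018 m and z of tin_b_center in the frame of station between 0.025 and 0.045 m and y of tin_a_center in the frame of station between -0.262 and -0.075 m and x of tin_a_center in the frame of station between -0.152 and 0.052 m and z of tin_a_center in the frame of station between 0.045 and 0.056 m and y of tin_c_center in the frame of station between -0.262 and -0.075 m and x of tin_c_center in the frame of station between -0.152 and 0.052 m and z of tin_c_center in the frame of station between 0.045 and 0.056 m) or (horizontal distance between tin_c_center and pan_center below 0.018 m and z of tin_c_center in the frame of station between 0.025 and 0.045 m and y of tin_a_center in the frame of station between -0.262 and -0.075 m and x of tin_a_center in the frame of station between -0.152 and 0.052 m and z of tin_a_center in the frame of station between 0.045 and 0.056 m and y of tin_b_center in the frame of station between -0.262 and -0.075 m and x of tin_b_center in the frame of station between -0.152 and 0.052 m and z of tin_b_center in the frame of station between 0.045 and 0.056 m)) and angle between each of tin_a_center, tin_b_center, tin_c_center's own z axis and vertical below 0.12 rad and linear speed of each of tin_a, tin_b, tin_c below 0.02 m/s); the robot touches nothing.
It fails at once if a tin is lifted more than 12 mm off the deck (z of any of tin_a_center, tin_b_center, tin_c_center in the frame of station above 0.062 m).
It fails at once if a tin is tipped over (angle between any of tin_a_center, tin_b_center, tin_c_center's own z axis and vertical above 0.7 rad).
It fails at once if the green spool is pushed more than 15 mm or knocked over (distance of green_spool_center from where it was at the start of the episode above 0.015 m or angle between green_spool_center's own z axis and vertical above 0.4 rad).
It fails at once if the yellow spool is pushed more than 15 mm or knocked over (distance of yellow_spool_center from where it was at the start of the episode above 0.015 m or angle between yellow_spool_center's own z axis and vertical above 0.4 rad).
It also fails if it takes over 72 s, if anything falls off the work surface, if the arm or the gripper's body presses on something with over 40 N, if the wrist force passes 120 N, or if a joint passes its speed limit or range.

## Working session

There is one attempt and no reset: what is moved stays moved. The work goes in short steps, Python scripts to look and compute and a shell command to move; the robot and the scene stay as the last step left them, time stands still between calls to the robot, and variables do not carry over. Pictures are saved under pics/ and viewed, about 8 in all and at most 12, crops included, and the job is handed in when it is done.

```bash
mkdir -p pics; ls; cat > h.py <<'E'
import numpy as np, cv2
from plant import env, read_camera, find_in, pinpoint
def ray(c,px):
    K=np.array(c["mtx"]);d=np.array([(px[0]-K[0,2])/K[0,0],(px[1]-K[1,2])/K[1,1],1.])
    return np.array(c["attitude"])@d
def onplane(c,px,z):
    d=ray(c,px);e=np.array(c["eye"]);return e+d*(z-e[2])/d[2]
def proj(c,p):
    v=np.array(c["attitude"]).T@(np.array(p)-np.array(c["eye"]));v=np.array(c["mtx"])@v;return v[:2]/v[2]
E
python3 - <<'E'
from h import *
s=env.observe();print(s["clock"],s["tool_pos"],np.round(s["tool_rot"],3).tolist())
for n in("top","side"):
    c=read_camera(n);cv2.imwrite(f"pics/{n}0.png",c["color"][:,:,::-1]);print(n,np.round(c["eye"],3),np.round(c["attitude"],3).tolist(),np.round(c["mtx"],1).tolist())
    for t,z in(("pan_center",.03),("tin_a_center",.05),("green_spool_center",.053),("yellow_spool_center",.048),("tray_center",.03),("needle_scale",.086),("hood_bar",.064),("hood_hinge",.05)):
        for r in pinpoint(n,t):
            if r["p"]>.2: print(t,np.round(r["p"],2),np.round(r["pixel"]),np.round(onplane(c,r["pixel"],z),3))
E
```

```text
pics
0.0 [ 0.23049769 -0.63399983  0.22178259] [[0.342, -0.001, 0.94], [-0.94, 0.001, 0.342], [-0.001, -1.0, -0.0]]
top [0.413 0.065 0.979] [[0.002, -0.99, 0.138], [-1.0, -0.001, 0.004], [-0.003, -0.138, -0.99]] [[426.4, 0.0, 320.3], [0.0, 426.4, 193.6], [0.0, 0.0, 1.0]]
pan_center 0.57 [349. 184.] [0.568 0.003 0.03 ]
pan_center 0.55 [351. 223.] [ 0.479 -0.001  0.03 ]
tin_a_center 0.91 [274. 285.] [0.344 0.166 0.05 ]
tin_a_center 0.76 [314. 287.] [0.34 0.08 0.05]
tin_a_center 0.71 [219. 289.] [0.337 0.283 0.05 ]
tin_a_center 0.7 [431. 191.] [ 0.547 -0.176  0.05 ]
tin_a_center 0.57 [289. 227.] [0.469 0.137 0.05 ]
green_spool_center 0.93 [432. 191.] [ 0.549 -0.177  0.053]
yellow_spool_center 0.59 [278. 189.] [0.553 0.162 0.048]
tray_center 0.93 [427. 212.] [ 0.505 -0.17   0.03 ]
needle_scale 0.59 [395. 145.] [ 0.642 -0.093  0.086]
needle_scale 0.22 [293. 161.] [0.608 0.126 0.086]
hood_bar 0.67 [349. 222.] [0.478 0.007 0.064]
side [0.569 0.871 0.8  ] [[-0.999, 0.003, -0.034], [0.028, 0.668, -0.743], [0.02, -0.744, -0.668]] [[514.2, 0.0, 314.9], [0.0, 514.2, 208.8], [0.0, 0.0, 1.0]]
tin_a_center 0.84 [345. 245.] [0.472 0.146 0.05 ]
tin_a_center 0.74 [406. 228.] [0.341 0.099 0.05 ]
tin_a_center 0.68 [408. 264.] [0.352 0.2   0.05 ]
green_spool_center 0.57 [308. 151.] [ 0.542 -0.175  0.053]
yellow_spool_center 0.53 [312. 248.] [0.54  0.152 0.048]
tray_center 0.95 [326. 161.] [ 0.498 -0.165  0.03 ]
needle_scale 0.85 [266. 157.] [ 0.641 -0.105  0.086]
hood_bar 0.73 [344. 194.] [0.465 0.004 0.064]
hood_hinge 0.88 [241. 199.] [0.693 0.004 0.05 ]
```

```bash
python3 - <<'E'
import cv2,numpy as np
a=cv2.imread("pics/top0.png")[90:340,160:520];b=cv2.imread("pics/side0.png")[90:340,200:560]
cv2.imwrite("pics/both.png",np.vstack([cv2.resize(a,None,fx=1.2,fy=1.2),cv2.resize(b,None,fx=1.2,fy=1.2)]))
cv2.imwrite("pics/topc.png",cv2.resize(a,None,fx=2.2,fy=2.2));cv2.imwrite("pics/sidec.png",cv2.resize(b,None,fx=2.2,fy=2.2))
E
```

```text
(no output)
```

View pics/topc.png

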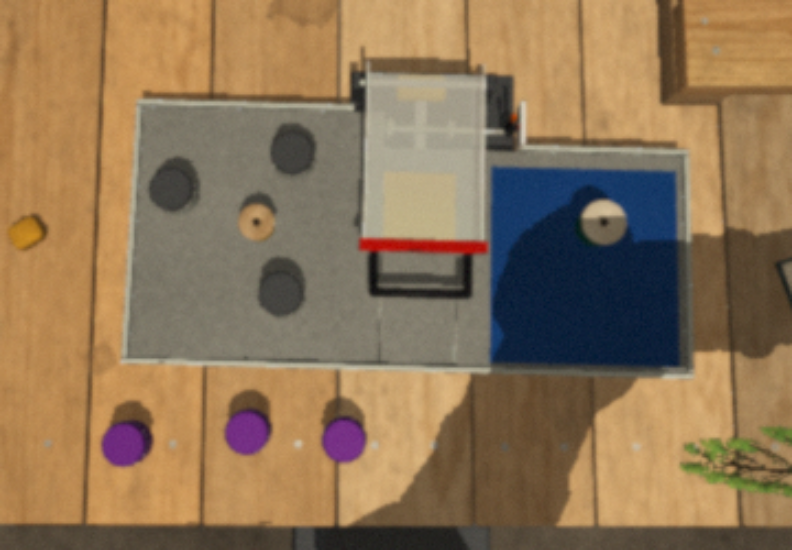

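View pics/sidec.png

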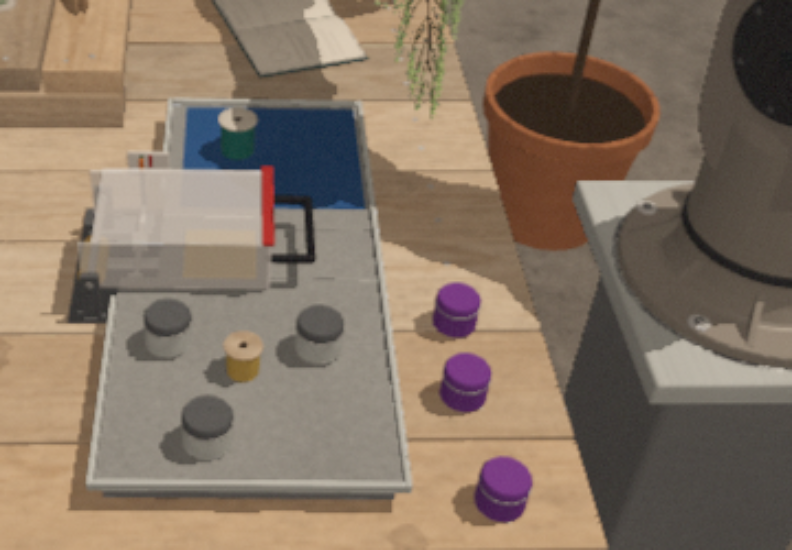

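The pictures show the hood closed with its bar at about crop (420,294) and the blue tray on the right with the green spool at (603,221). The three dark-lid tins are on the left deck at (292,149), (172,187) and (281,288), with the yellow spool between them at (256,221). The purple look-alikes stand off the deck.

```bash
cat > m.py <<'E'
from h import *
from scipy.optimize import least_squares
import json
top=read_camera("top");side=read_camera("side")
f=lambda p:np.array(p)/2.2+[160,90]
g=lambda p:np.array(p)/2.2+[200,90]
st=[(-.160,.290,.035),(-.160,-.270,.035),(.062,-.270,.035),(.100,.290,.035)]
tp=[(123,361),(692,375),(690,152),(137,101)]
sp=[(408,489),(360,102),(170,101),(92,485)]
def T(q,p): c,s=np.cos(q[2]),np.sin(q[2]);return np.array([q[0]+c*p[0]-s*p[1],q[1]+s*p[0]+c*p[1],p[2]])
def res(q):
    r=[proj(top,T(q,p))-f(a) for p,a in zip(st,tp)]+[proj(side,T(q,p))-g(a) for p,a in zip(st,sp)]
    return np.concatenate(r)
o=least_squares(res,[.565,0,0],loss="soft_l1");print(o.x,np.round(o.fun,1))
def Ti(p): c,s=np.cos(o.x[2]),np.sin(o.x[2]);d=np.array(p[:2])-o.x[:2];return np.array([c*d[0]+s*d[1],-s*d[0]+c*d[1]])
json.dump(list(o.x),open("st.json","w"))
for n,a,b,z in(("rear",(292,149),(167,314),.07),("left",(172,187),(208,413),.07),("front",(281,288),(320,323),.07),("yel",(256,221),(243,344),.066),("green",(603,221),(238,120),.076)):
    P=onplane(top,f(a),z);Q=onplane(side,g(b),z);print(n,np.round(P,3),np.round(Q,3),"st",np.round(Ti(P),3),np.round(Ti(Q),3))
for p in((0,0,0),(-.09,0,.064),(.125,0,.05)):print(np.round(T(o.x,p),3))
E
python3 m.py
```

```text
[ 0.56392713  0.00348768 -0.02169322] [ 0.  -0.2 -2.9 -0.5 -4.5  1.4  0.2  2.8 -1.3 -2.8 -1.9  0.8  0.4  0.1
  0.4 -2.1]
rear [0.618 0.128 0.07 ] [0.612 0.131 0.07 ] st [0.051 0.126] [0.046 0.128]
left [0.58  0.246 0.07 ] [0.575 0.249 0.07 ] st [0.011 0.243] [0.005 0.246]
front [0.48  0.137 0.07 ] [0.473 0.143 0.07 ] st [-0.087  0.132] [-0.094  0.138]
yel [0.547 0.163 0.066] [0.543 0.165 0.066] st [-0.021  0.159] [-0.024  0.161]
green [ 0.545 -0.175  0.076] [ 0.542 -0.17   0.076] st [-0.015 -0.179] [-0.018 -0.174]
[0.564 0.003 0.   ]
[0.474 0.005 0.064]
[0.689 0.001 0.05 ]
```

```bash
python3 - <<'E'
import cv2,numpy as np
a=cv2.imread("pics/top0.png")[:,300:];b=cv2.imread("pics/side0.png")[:,240:]
cv2.imwrite("pics/full.png",np.hstack([a,b]))
E
```

```text
(no output)
```

View pics/full.png

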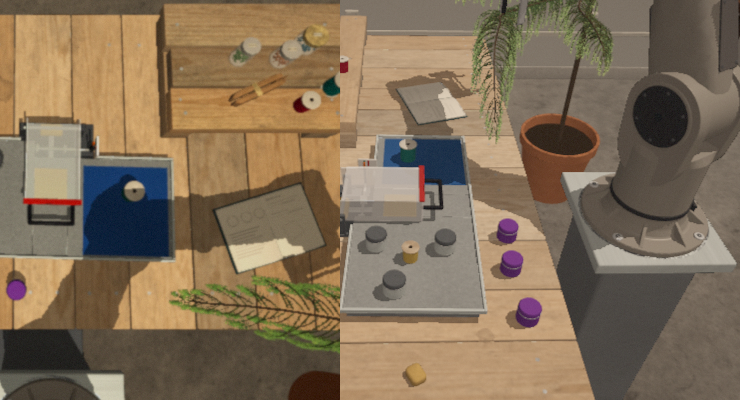

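```bash
python3 - <<'E'
from h import *
c=read_camera("wrist");cv2.imwrite("pics/w0.png",c["color"][:,:,::-1]);print(c["eye"],np.round(c["attitude"],3).tolist(),c["mtx"])
for n in("top","side"):
    k=read_camera(n);print(proj(k,env.observe()["tool_pos"]))
E
```

```text
[ 0.30224392 -0.60818265  0.38495784] [[0.342, -0.907, -0.247], [-0.94, -0.329, -0.091], [0.001, 0.263, -0.965]] [[309.70691629   0.         317.29931991]
 [  0.         309.70691629 200.84631151]
 [  0.           0.           1.        ]]
[734.53677074 362.18779719]
[411.4569303   13.00016006]
```

View pics/w0.png

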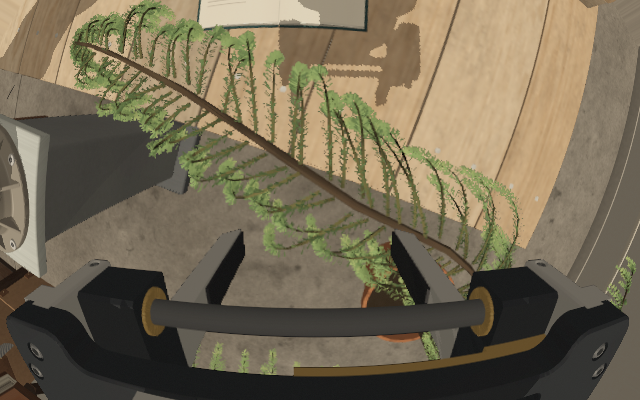

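```bash
python3 - <<'E'
from h import *
w=read_camera("wrist");t=read_camera("top")
n=np.cross(ray(t,(475,297)),ray(t,(640,325)))
K=w["mtx"]
for px in((80,45),(150,75),(220,115),(300,165),(360,205),(420,235),(480,270)):
    d=np.array([px[0]-K[0,2],px[1]-K[1,2]]);r=np.hypot(*d);th=r/K[0,0]
    v=w["attitude"]@np.r_[d/r*np.sin(th),np.cos(th)]
    s=n@(t["eye"]-w["eye"])/(n@v);print(px,np.round(w["eye"]+s*v,3))
s=read_camera("side")
for p in((.31,-.28,.02),(.3,-.4,.2)):print(proj(s,p))
E
```

```text
(80, 45) [ 0.309 -0.353  0.134]
(150, 75) [ 0.294 -0.429  0.093]
(220, 115) [ 0.279 -0.53   0.131]
(300, 165) [ 0.268 -0.608  0.175]
(360, 205) [ 0.263 -0.65   0.205]
(420, 235) [ 0.253 -0.704  0.188]
(480, 270) [ 0.242 -0.768  0.188]
[393.24030509 138.33878522]
[398.94912891  55.49879482]
```

The wrist view shows a palm frond just in front of and below the fingers, with its stem running from (80,45) to (480,270). I'll go straight up first, then over it.

```bash
python3 -m handwheel '[[[0,0,0.03],[0,0,0]],[[0,0,0.04],[0,0,0]],[[0,0,0.04],[0,0,0]],[[0,0,0.04],[0,0,0]],[[0,0,0.04],[0,0,0]]]' -; python3 -m handwheel '[[[0.03,0,0.02],[0,0,0]],[[0.04,0,0],[0,0,0]],[[0.04,0,0],[0,0,0]],[[0.04,0,0],[0,0,0]],[[0.04,0,0],[0,0,0]]]' -
```

```text
clock: 1.72
tool_pos: [0.2304, -0.634, 0.4147]
tool_rot: [[0.342, 0.0, 0.94], [-0.94, -0.0, 0.342], [0.0, -1.0, 0.0]]
wrist_force: [0.3, 0.3, 0.2]
finger_gap: 1.0
clock: 2.13
tool_pos: [0.4223, -0.634, 0.4328]
tool_rot: [[0.341, 0.0, 0.94], [-0.94, -0.0, 0.341], [0.0, -1.0, 0.0]]
wrist_force: [0.4, -0.4, 0.0]
finger_gap: 1.0
```

```bash
python3 -m handwheel '[[[0.01,0.04,0],[0,0,0.075]],[[0.01,0.04,0],[0,0,0.075]],[[0.01,0.04,0],[0,0,0.075]],[[0.01,0.04,0],[0,0,0.075]],[[0.01,0.04,0],[0,0,0.075]]]' 0.36; python3 -m handwheel '[[[0,0.04,0],[0,0,0.075]],[[0,0.04,0],[0,0,0.075]],[[0,0.04,0],[0,0,0.075]],[[0,0.04,0],[0,0,0.075]],[[0,0.04,0],[0,0,0.075]]]' ; python3 -m handwheel '[[[0,0.04,-0.02],[0,0,0.075]],[[0,0.04,-0.02],[0,0,0.075]],[[0,0.04,-0.02],[0,0,0.075]],[[0,0.04,-0.02],[0,0,0.075]],[[0,0.04,-0.02],[0,0,0.075]]]'; python3 -m handwheel '[[[0.002,0.038,-0.03],[0,0,0.075]],[[0,0,-0.04],[0,0,0]],[[0,0,-0.04],[0,0,0]],[[0,0,0],[0,0,0]]]'; python3 - <<'E'
from h import *
w=read_camera("wrist");cv2.imwrite("pics/w1.png",w["color"][:,:,::-1]);print(w["eye"])
for n,z in(("top",.064),("side",.064)):
    c=read_camera(n)
    for r in pinpoint(n,"hood_bar")[:2]: print(n,r["p"],np.round(onplane(c,r["pixel"],z),3))
E
```

```text
clock: 2.55
tool_pos: [0.4709, -0.4324, 0.4323]
tool_rot: [[0.665, -0.0, 0.747], [-0.747, -0.0, 0.665], [-0.0, -1.0, -0.0]]
wrist_force: [1.7, -0.6, 1.4]
finger_gap: 0.682
clock: 2.97
tool_pos: [0.4702, -0.2324, 0.4326]
tool_rot: [[0.892, 0.0, 0.451], [-0.451, -0.0, 0.892], [0.0, -1.0, -0.0]]
wrist_force: [1.1, 0.9, -0.1]
finger_gap: 0.333
clock: 3.38
tool_pos: [0.4701, -0.0463, 0.3388]
tool_rot: [[0.996, 0.001, 0.093], [-0.093, -0.0, 0.996], [0.001, -1.0, -0.0]]
wrist_force: [1.2, -0.4, -1.4]
finger_gap: 0.319
clock: 3.72
tool_pos: [0.4689, -0.0151, 0.2279]
tool_rot: [[1.0, -0.008, 0.021], [-0.021, 0.0, 1.0], [-0.008, -1.0, 0.0]]
wrist_force: [-0.3, -0.3, 0.3]
finger_gap: 0.321
[0.47115195 0.06160515 0.39036441]
top 0.62 [0.476 0.005 0.064]
side 0.93 [ 0.475 -0.011  0.064]
```

View pics/w1.png

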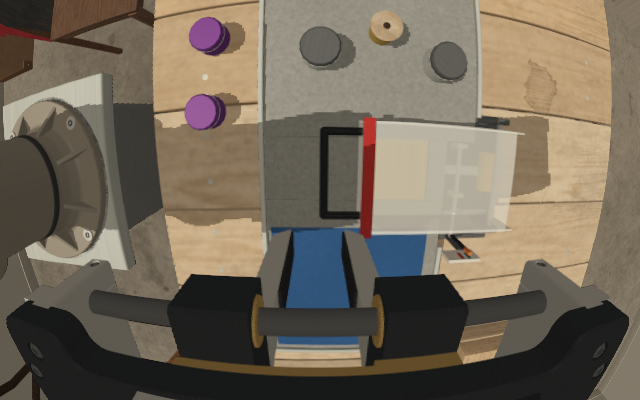

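The wrist view shows the bar at about (325,172), with the gap centre near column 318. I'll shift the tool slightly and go down over the bar.

```bash
python3 -m handwheel '[[[0.004,0.009,-0.03],[0,0,0]],[[0.004,0.009,-0.03],[0,0,0]],[[0,0,-0.03],[0,0,0]],[[0,0,-0.025],[0,0,0]],[[0,0,0],[0,0,0]]]' 0.36; python3 - <<'E'
from h import *
w=read_camera("wrist");cv2.imwrite("pics/w2.png",w["color"][:,:,::-1])
print([(r["p"],np.round(r["rect"])) for r in find_in("wrist","hood_bar")[:2]],[(r["p"],r["pixel"]) for r in pinpoint("wrist","hood_bar")[:2]])
E
```

```text
clock: 4.38
tool_pos: [0.4793, 0.0023, 0.1164]
tool_rot: [[1.0, -0.003, 0.022], [-0.022, 0.0, 1.0], [-0.003, -1.0, -0.0]]
wrist_force: [-0.8, -0.7, -0.7]
finger_gap: 0.322
[(0.84, array([302., 141., 282., 162.]))] [(0.87, [308.1, 220.6])]
```

View pics/w2.png

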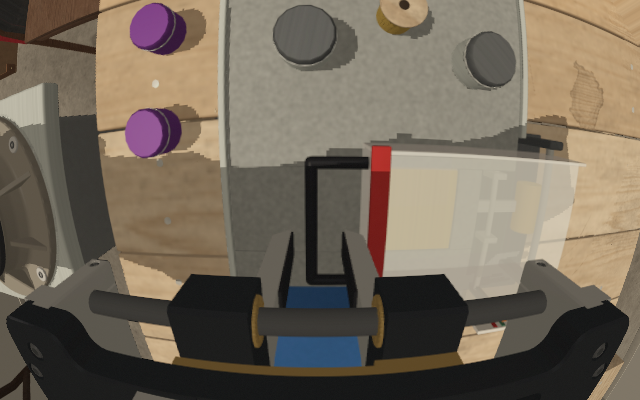

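The bar at column ~311 lies between the fingertips (293 and 343), and the right finger clears the red wall. I'll go down and grip.

```bash
python3 -m handwheel '[[[-0.003,0.003,-0.018],[0,0,0]],[[-0.001,0,-0.018],[0,0,0]],[[0,0,-0.018],[0,0,0]],[[0,0,0],[0,0,0]]]' 0.36; python3 -m handwheel '[[[0,0,0],[0,0,0]],[[0,0,0],[0,0,0]],[[0,0,0],[0,0,0]],[[0,0,0],[0,0,0]],[[0,0,0],[0,0,0]]]' 1
```

```text
clock: 4.87
tool_pos: [0.4765, 0.0053, 0.0644]
tool_rot: [[1.0, -0.0, 0.023], [-0.023, -0.0, 1.0], [-0.0, -1.0, -0.0]]
wrist_force: [-2.2, 0.2, -0.1]
finger_gap: 0.321
clock: 5.28
tool_pos: [0.4747, 0.0054, 0.0654]
tool_rot: [[1.0, -0.003, 0.022], [-0.022, -0.001, 1.0], [-0.003, -1.0, -0.001]]
wrist_force: [-14.6, 0.1, 15.1]
finger_gap: 0.085
```

```bash
python3 -m handwheel '[[[0.002,0,0.026],[0,0,0]],[[0.0066,0,0.0254],[0,0,0]],[[0.0096,0,0.0245],[0,0,0]],[[0.0126,0,0.023],[0,0,0]],[[0,0,0],[0,0,0]]]' 1
```

```text
clock: 5.7
tool_pos: [0.5083, 0.005, 0.1681]
tool_rot: [[1.0, 0.002, 0.023], [-0.023, -0.001, 1.0], [0.002, -1.0, -0.001]]
wrist_force: [-14.8, -2.5, 8.6]
finger_gap: 0.086
```

```bash
python3 -m handwheel '[[[0.0145,-0.0005,0.0214],[0,0,0]],[[0.017,-0.0005,0.0194],[0,0,0]],[[0.019,-0.0005,0.017],[0,0,0]],[[0.021,-0.0005,0.0145],[0,0,0]],[[0,0,0],[0,0,0]]]' 1
```

```text
clock: 6.12
tool_pos: [0.5822, 0.0031, 0.2398]
tool_rot: [[1.0, 0.005, 0.023], [-0.023, -0.0, 1.0], [0.005, -1.0, -0.0]]
wrist_force: [-14.2, -5.5, 20.4]
finger_gap: 0.083
```

```bash
python3 -m handwheel '[[[0.0225,-0.0005,0.0117],[0,0,0]],[[0.024,-0.0005,0.0085],[0,0,0]],[[0.025,-0.0005,0.0055],[0,0,0]],[[0.026,-0.0005,0.0025],[0,0,0]],[[0,0,0],[0,0,0]]]' 1; python3 - <<'E'
from h import *
w=read_camera("wrist");s=read_camera("side");cv2.imwrite("pics/w3.png",np.vstack([s["color"],w["color"]])[::1,:,::-1][:,:])
E
```

```text
clock: 6.53
tool_pos: [0.6806, 0.0008, 0.2666]
tool_rot: [[1.0, 0.005, 0.024], [-0.024, 0.0, 1.0], [0.005, -1.0, 0.0]]
wrist_force: [0.0, -6.2, 19.3]
finger_gap: 0.087
```

```bash
python3 -m handwheel '[[[0.02,-0.0005,-0.002],[0,0,0]],[[0.02,-0.0005,-0.003],[0,0,0]],[[0,0,0],[0,0,0]]]' 1;  python3 -m handwheel '[[[0,0,0],[0,0,0]],[[0,0,0],[0,0,0]],[[0,0,0],[0,0,0]]]' 0.1; python3 -m handwheel '[[[0,0,0.02],[0,0,0]],[[0,0,0.03],[0,0,0]],[[-0.04,0,0.03],[0,0,0]],[[-0.04,0,0.0],[0,0,0]],[[-0.04,0,0],[0,0,0]]]' ; python3 - <<'E'
from h import *
n="side";c=read_camera(n);t=read_camera("top");cv2.imwrite("pics/s3.png",np.vstack([c["color"][20:320,150:510],t["color"][60:310,160:520]])[:,:,::-1])
E
```

```text
clock: 6.88
tool_pos: [0.7205, 0.0005, 0.2624]
tool_rot: [[1.0, 0.008, 0.023], [-0.023, 0.001, 1.0], [0.008, -1.0, 0.001]]
wrist_force: [2.9, -3.1, 21.2]
finger_gap: 0.088
clock: 7.13
tool_pos: [0.716, 0.0007, 0.2594]
tool_rot: [[1.0, 0.0, 0.022], [-0.022, 0.0, 1.0], [0.0, -1.0, 0.0]]
wrist_force: [0.1, -0.3, -0.7]
finger_gap: 0.261
clock: 7.55
tool_pos: [0.6017, 0.0011, 0.3347]
tool_rot: [[1.0, 0.002, 0.022], [-0.022, 0.0, 1.0], [0.002, -1.0, 0.0]]
wrist_force: [0.6, 0.3, 0.6]
finger_gap: 0.453
```

View pics/s3.png

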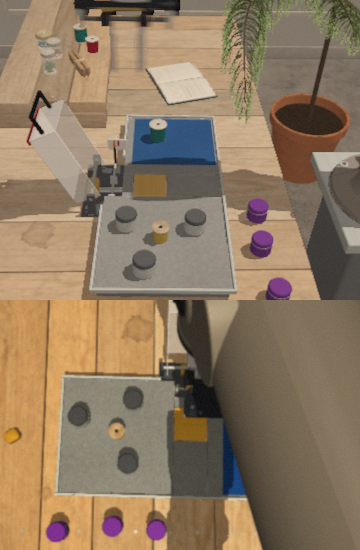

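The hood stands open at its stop, the pan is visible, and the spools and tins are undisturbed. Next is the front tin, with the jaws turned along y.

```bash
python3 -m handwheel '[[[-0.01,0.01,0],[0,0,-0.12]],[[-0.01,0.01,0],[0,0,-0.12]],[[-0.01,0.01,0],[0,0,-0.12]],[[-0.01,0.01,-0.01],[0,0,-0.12]],[[-0.01,0.01,-0.01],[0,0,-0.12]]]' -0.3; python3 -m handwheel '[[[-0.01,0.011,-0.02],[0,0,-0.12]],[[-0.01,0.011,-0.02],[0,0,-0.12]],[[-0.01,0.011,-0.02],[0,0,-0.12]],[[-0.01,0.011,-0.02],[0,0,-0.12]],[[-0.01,0.011,-0.02],[0,0,-0.12]]]'; python3 -m handwheel '[[[-0.01,0.011,-0.02],[0,0,-0.12]],[[-0.01,0.011,-0.02],[0,0,-0.12]],[[-0.01,0.011,-0.02],[0,0,-0.12]],[[0,0,0],[0,0,0]]]'; cat > v.py <<'E'
from h import *
import sys
def look(name,px,z):
    w=read_camera("wrist");K=w["mtx"];d=np.array(px)-[K[0,2],K[1,2]];r=np.hypot(*d);th=r/K[0,0]
    v=w["attitude"]@np.r_[d/r*np.sin(th),np.cos(th)];return w["eye"]+v*(z-w["eye"][2])/v[2]
if __name__=="__main__":
    print(np.round(env.observe()["qpos"]))
    w=read_camera("wrist");cv2.imwrite("pics/%s.png"%sys.argv[1],w["color"][:,:,::-1])
    for r in pinpoint("wrist","tin_a_center"): print("w",np.round(r["p"],2),np.round(r["pixel"]),np.round(look(0,r["pixel"],.05),3))
    for n in("top","side"):
        c=read_camera(n)
        for t,z in(("tin_a_center",.05),("pan_center",.03)):
            for r in pinpoint(n,t):
                p=onplane(c,r["pixel"],z)
                if p[0]>.4:print(n,t,np.round(r["p"],2),np.round(p,3))
E
python3 v.py w4
```

```text
clock: 8.07
tool_pos: [0.5525, 0.0512, 0.3142]
tool_rot: [[0.809, 0.001, 0.588], [-0.588, 0.0, 0.809], [0.001, -1.0, 0.001]]
wrist_force: [0.7, 0.8, -0.1]
finger_gap: 0.645
clock: 8.48
tool_pos: [0.5023, 0.1061, 0.2132]
tool_rot: [[0.336, 0.0, 0.942], [-0.942, 0.0, 0.336], [-0.0, -1.0, 0.0]]
wrist_force: [1.1, 0.5, -0.4]
finger_gap: 0.648
clock: 8.82
tool_pos: [0.4696, 0.1399, 0.151]
tool_rot: [[-0.017, -0.005, 1.0], [-1.0, -0.001, -0.017], [0.001, -1.0, -0.005]]
wrist_force: [-1.5, 0.1, -0.8]
finger_gap: 0.647
[  -5.   14.  -22.  118.    7.   50. -121.]
w 0.95 [292. 308.] [0.361 0.166 0.05 ]
w 0.84 [316. 200.] [0.477 0.139 0.05 ]
w 0.58 [373. 311.] [0.357 0.08  0.05 ]
top tin_a_center 0.68 [ 0.509 -0.16   0.05 ]
top pan_center 0.79 [0.568 0.005 0.03 ]
top pan_center 0.34 [ 0.567 -0.     0.03 ]
side tin_a_center 0.72 [0.472 0.133 0.05 ]
side pan_center 0.75 [ 0.564 -0.006  0.03 ]
side pan_center 0.4 [0.616 0.095 0.03 ]
```

```bash
python3 -m handwheel '[[[0.006,0,-0.025],[0,0,0]],[[0,0,-0.025],[0,0,0]],[[0,0,-0.025],[0,0,0]],[[0,0,-0.024],[0,0,0]],[[0,0,0],[0,0,0]]]'; python3 -m handwheel '[[[0,0,0],[0,0,0]],[[0,0,0],[0,0,0]],[[0,0,0],[0,0,0]],[[0,0,0],[0,0,0]]]' 1
```

```text
clock: 9.78
tool_pos: [0.4767, 0.1378, 0.0515]
tool_rot: [[-0.011, -0.005, 1.0], [-1.0, -0.001, -0.011], [0.001, -1.0, -0.005]]
wrist_force: [-1.5, -0.9, 0.4]
finger_gap: 0.652
clock: 10.12
tool_pos: [0.4798, 0.139, 0.0564]
tool_rot: [[-0.011, 0.002, 1.0], [-1.0, 0.001, -0.011], [-0.001, -1.0, 0.002]]
wrist_force: [0.3, -0.3, 7.9]
finger_gap: 0.456
```

```bash
python3 -m handwheel '[[[0,0,0],[0,0,0]],[[0,0,0],[0,0,0]]]' 1; python3 v.py w5 | tail -7
```

```text
clock: 10.28
tool_pos: [0.4798, 0.139, 0.0564]
tool_rot: [[-0.011, 0.002, 1.0], [-1.0, 0.001, -0.011], [-0.001, -1.0, 0.002]]
wrist_force: [-2.2, 0.3, 8.6]
finger_gap: 0.455
[  -7.   22.  -20.  121.   12.   38. -126.]
w 0.77 [282. 375.] [0.372 0.167 0.05 ]
w 0.72 [320. 260.] [0.473 0.137 0.05 ]
w 0.72 [497. 115.] [0.562 0.029 0.05 ]
w 0.6 [164. 370.] [0.362 0.271 0.05 ]
top pan_center 0.93 [0.566 0.001 0.03 ]
side pan_center 0.76 [0.56  0.003 0.03 ]
```

View pics/w5.png

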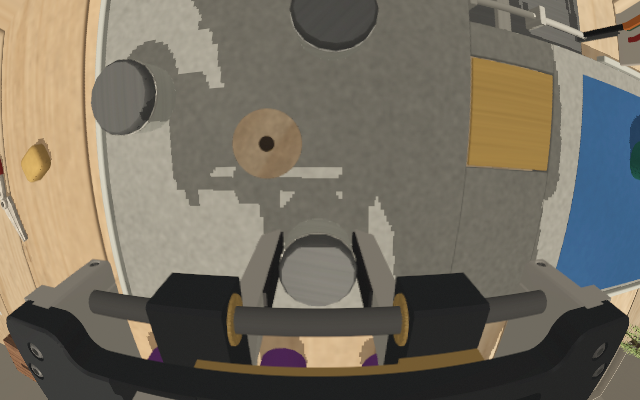

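The tin is held between the pads at (318,268), and the spool at (267,143) is clear. A force of 8.6 N upward means the tool is pressing on the deck, so I'll relieve it.

```bash
python3 -m handwheel '[[[0,0,0.003],[0,0,0]],[[0,0,0],[0,0,0]],[[0,0,0],[0,0,0]]]' 1
```

```text
clock: 11.13
tool_pos: [0.4792, 0.1387, 0.0585]
tool_rot: [[-0.011, 0.001, 1.0], [-1.0, 0.0, -0.011], [-0.0, -1.0, 0.001]]
wrist_force: [-0.2, 0.1, -1.0]
finger_gap: 0.459
```

```bash
python3 -m handwheel '[[[0.003,-0.005,-0.001],[0,0,0]],[[0.008,-0.014,0],[0,0,0]],[[0.01,-0.016,0],[0,0,0]],[[0.011,-0.016,0],[0,0,0]],[[0.011,-0.016,0],[0,0,0]]]' 1; python3 -m handwheel '[[[0.011,-0.016,0],[0,0,0]],[[0.011,-0.016,0],[0,0,0]],[[0.011,-0.016,0],[0,0,0]],[[0.01,-0.016,0],[0,0,0]],[[0.003,-0.005,0],[0,0,0]]]' 1; python3 -m handwheel '[[[0,0,0],[0,0,0]]]' 1
```

```text
clock: 11.55
tool_pos: [0.5223, 0.0705, 0.0568]
tool_rot: [[-0.011, -0.0, 1.0], [-1.0, -0.0, -0.011], [0.0, -1.0, -0.0]]
wrist_force: [-1.2, -0.1, -0.8]
finger_gap: 0.459
clock: 11.97
tool_pos: [0.569, -0.0006, 0.0566]
tool_rot: [[-0.014, 0.0, 1.0], [-1.0, -0.001, -0.014], [0.001, -1.0, 0.0]]
wrist_force: [0.3, 0.0, -0.9]
finger_gap: 0.456
clock: 12.05
tool_pos: [0.5682, 0.0009, 0.0566]
tool_rot: [[-0.014, -0.0, 1.0], [-1.0, -0.0, -0.014], [0.0, -1.0, -0.0]]
wrist_force: [-0.6, 0.6, -0.5]
finger_gap: 0.458
```

```bash
python3 -m handwheel '[[[0,0,0],[0,0,0]],[[0,0,0],[0,0,0]],[[0,0,0],[0,0,0]],[[0,0,0],[0,0,0]],[[0,0,0],[0,0,0]]]' -0.3; python3 -m handwheel '[[[0,0,0],[0,0,0]],[[0,0,0],[0,0,0]],[[0,0,0],[0,0,0]],[[0,0,0],[0,0,0]],[[0,0,0],[0,0,0]]]'; python3 - <<'E'
from h import *
from v import look
s=read_camera("side")["color"];w=read_camera("wrist")["color"]
def org(im,b):
    c=im[b[1]:b[3],b[0]:b[2]].astype(int);m=(c[...,0]>150)&(c[...,0]-c[...,1]>60)&(c[...,1]-c[...,2]>15)
    y,x=np.nonzero(m);return len(x),x.mean()+b[0] if len(x) else 0,y.mean()+b[1] if len(x) else 0
b=(245,140,290,200)
a=cv2.imread("pics/side0.png")[:,:,::-1]
print(org(a,b),org(s,b))
for r in pinpoint("side","tin_a_center")[:4]:print(r["p"],r["pixel"])
for r in pinpoint("wrist","tin_a_center")[:5]:print("w",r["p"],r["pixel"],np.round(look(0,r["pixel"],.05),3))
for r in pinpoint("wrist","pan_center")[:2]:print("pan",r["p"],np.round(look(0,r["pixel"],.03),3))
z=lambda i:cv2.resize(np.ascontiguousarray(i[130:215,240:340,::-1]),None,fx=4,fy=4)
cv2.imwrite("pics/n1.png",np.vstack([np.hstack([z(a),z(s)]),w[:230,:,::-1].copy() if 0 else cv2.resize(w[:,:,::-1],(800,500))[:250]]))
E
```

```text
clock: 12.47
tool_pos: [0.5677, 0.0033, 0.057]
tool_rot: [[-0.01, 0.0, 1.0], [-1.0, 0.0, -0.01], [-0.0, -1.0, 0.0]]
wrist_force: [0.7, 0.4, 0.3]
finger_gap: 0.647
clock: 12.88
tool_pos: [0.5678, 0.0027, 0.0569]
tool_rot: [[-0.011, -0.0, 1.0], [-1.0, 0.0, -0.011], [-0.0, -1.0, -0.0]]
wrist_force: [0.1, 0.2, 0.4]
finger_gap: 0.649
(2, np.float64(264.0), np.float64(162.5)) (2, np.float64(264.0), np.float64(162.5))
0.91 [408.2, 228.4]
0.89 [411.7, 261.4]
0.71 [426.8, 309.6]
0.62 [299.4, 198.0]
w 0.6 [318.7, 257.2] [0.563 0.002 0.05 ]
pan 0.49 [0.533 0.18  0.03 ]
```

View pics/n1.png

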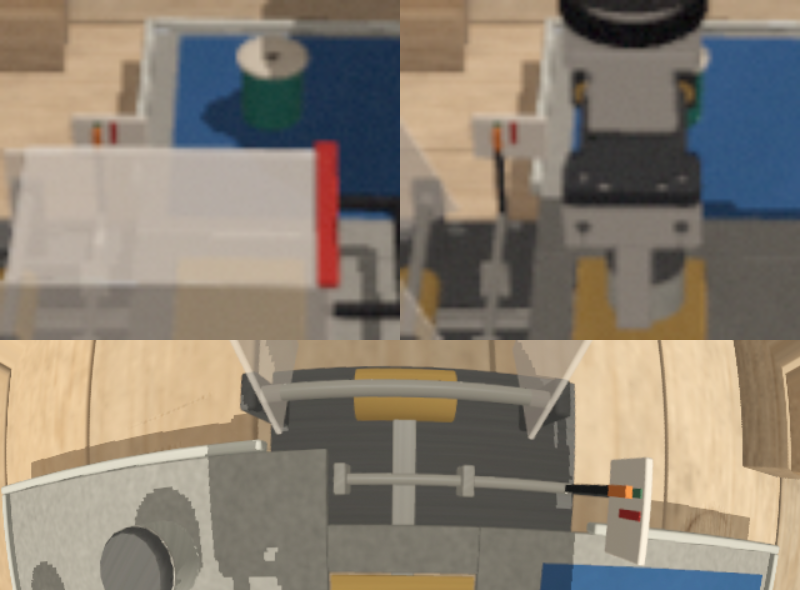

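The needle is at the green mark, as in the first picture, so this tin is light. I'll regrip it and slide it to the tray.

```bash
python3 -m handwheel '[[[0,0,0],[0,0,0]],[[0,0,0],[0,0,0]],[[0,0,0],[0,0,0]],[[0,0,0],[0,0,0]]]' 1; python3 -m handwheel '[[[-0.008,-0.006,0],[0,0,0]],[[-0.018,-0.012,0],[0,0,0]],[[-0.02,-0.013,0],[0,0,0]],[[-0.02,-0.013,0],[0,0,0]],[[-0.02,-0.013,0],[0,0,0]]]'; python3 -m handwheel '[[[-0.018,-0.012,0],[0,0,0]],[[-0.004,-0.018,0],[0,0,0]],[[0,-0.02,0],[0,0,0]],[[0,-0.02,0],[0,0,0]],[[0,-0.02,0],[0,0,0]]]'; python3 -m handwheel '[[[0,-0.02,0],[0,0,0]],[[0,-0.02,0],[0,0,0]],[[0,-0.015,0],[0,0,0]],[[0,-0.006,0],[0,0,0]],[[0,0,0],[0,0,0]]]'
```

```text
clock: 13.57
tool_pos: [0.5678, 0.0027, 0.0569]
tool_rot: [[-0.011, -0.0, 1.0], [-1.0, 0.0, -0.011], [-0.0, -1.0, -0.0]]
wrist_force: [0.1, 0.3, 0.5]
finger_gap: 0.455
clock: 13.98
tool_pos: [0.4804, -0.0551, 0.0569]
tool_rot: [[-0.011, 0.0, 1.0], [-1.0, -0.0, -0.011], [0.0, -1.0, 0.0]]
wrist_force: [0.9, 0.6, -0.2]
finger_gap: 0.457
clock: 14.4
tool_pos: [0.459, -0.1456, 0.0571]
tool_rot: [[-0.011, 0.0, 1.0], [-1.0, -0.0, -0.011], [0.0, -1.0, 0.0]]
wrist_force: [-0.0, -0.4, -0.1]
finger_gap: 0.458
clock: 14.82
tool_pos: [0.4592, -0.2067, 0.0569]
tool_rot: [[-0.014, -0.0, 1.0], [-1.0, -0.0, -0.014], [0.0, -1.0, -0.0]]
wrist_force: [-0.4, -1.0, 1.0]
finger_gap: 0.46
```

```bash
python3 -m handwheel '[[[0,0,0],[0,0,0]],[[0,0,0],[0,0,0]],[[0,0,0],[0,0,0]],[[0,0,0],[0,0,0]]]' -0.3; python3 -m handwheel '[[[0,0,0.02],[0,0,0]],[[0,0,0.03],[0,0,0]],[[0,0,0.03],[0,0,0]],[[0,0.02,0.02],[0,0,0]],[[0.01,0.03,0],[0,0,0]]]'; python3 -m handwheel '[[[0.02,0.037,0],[0,0,0]],[[0.02,0.037,0],[0,0,0]],[[0.02,0.037,0],[0,0,0]],[[0.02,0.037,0],[0,0,0]],[[0.02,0.037,0],[0,0,0]]]';python3 -m handwheel '[[[0.02,0.037,0],[0,0,0]],[[0.016,0.037,0],[0,0,0]],[[0.01,0.028,0],[0,0,0]],[[0,0,0],[0,0,0]]]'; python3 v.py w6
```

```text
clock: 15.15
tool_pos: [0.4599, -0.2045, 0.0569]
tool_rot: [[-0.01, 0.0, 1.0], [-1.0, 0.0, -0.01], [-0.0, -1.0, 0.0]]
wrist_force: [0.5, 0.7, -0.2]
finger_gap: 0.645
clock: 15.57
tool_pos: [0.4705, -0.1571, 0.1607]
tool_rot: [[-0.015, 0.004, 1.0], [-1.0, -0.003, -0.015], [0.002, -1.0, 0.005]]
wrist_force: [1.5, -0.2, -0.5]
finger_gap: 0.649
clock: 15.98
tool_pos: [0.5694, 0.0304, 0.157]
tool_rot: [[-0.011, 0.0, 1.0], [-1.0, -0.0, -0.011], [0.0, -1.0, 0.0]]
wrist_force: [-0.1, -0.8, 1.0]
finger_gap: 0.647
clock: 16.32
tool_pos: [0.6151, 0.1377, 0.1568]
tool_rot: [[-0.004, 0.0, 1.0], [-1.0, 0.004, -0.004], [-0.004, -1.0, 0.0]]
wrist_force: [-1.5, 0.4, -0.9]
finger_gap: 0.651
[   0.   26.  -24.  100.   12.   56. -119.]
side tin_a_center 0.62 [ 0.454 -0.203  0.05 ]
side pan_center 0.83 [ 0.563 -0.     0.03 ]
```

```bash
python3 - <<'E'
from h import *
from v import look
w=read_camera("wrist");print(env.observe()["tool_pos"])
for r in find_in("wrist","tin_a_center")[:4]:
    x,y,a,b=r["rect"];print("r",r["p"],r["rect"])
for r in pinpoint("wrist","tin_a_center")[:4]:print(r["p"],r["pixel"],look(0,r["pixel"],.05))
im=w["color"];g=cv2.medianBlur(cv2.cvtColor(im,cv2.COLOR_RGB2GRAY),5)
h=cv2.HoughCircles(g[130:290,220:420],cv2.HOUGH_GRADIENT,1,30,param1=80,param2=18,minRadius=22,maxRadius=48)
if h is not None:
    for c in h[0][:4]:
        p=(c[0]+220,c[1]+130);print(p,c[2],np.round(look(0,p,.07),4))
cv2.imwrite("pics/w6.png",im[:,:,::-1])
E
```

```text
[0.61473242 0.1286485  0.15712544]
r 0.71 [389.7, 1.9, 250.3, 146.3]
(np.float32(316.5), np.float32(210.5)) 25.1 [0.6145 0.1294 0.07  ]
```

```bash
python3 -m handwheel '[[[0,0.001,-0.025],[0,0,0]],[[0,0,-0.025],[0,0,0]],[[0,0,-0.025],[0,0,0]],[[0,0,-0.025],[0,0,0]],[[0,0,0],[0,0,0]]]' -0.3; python3 -m handwheel '[[[0,0,0],[0,0,0]],[[0,0,0],[0,0,0]],[[0,0,0],[0,0,0]],[[0,0,0],[0,0,0]]]' 1
```

```text
clock: 17.33
tool_pos: [0.6122, 0.1297, 0.0526]
tool_rot: [[-0.011, -0.006, 1.0], [-1.0, -0.001, -0.011], [0.001, -1.0, -0.006]]
wrist_force: [-1.7, -0.1, -0.0]
finger_gap: 0.651
clock: 17.67
tool_pos: [0.6158, 0.1308, 0.0586]
tool_rot: [[-0.012, 0.003, 1.0], [-1.0, 0.001, -0.012], [-0.001, -1.0, 0.003]]
wrist_force: [-1.0, -0.9, 5.4]
finger_gap: 0.46
```

```bash
python3 -m handwheel '[[[0,0,0.0015],[0,0,0]],[[-0.006,-0.008,0],[0,0,0]],[[-0.012,-0.014,0],[0,0,0]],[[-0.012,-0.015,0],[0,0,0]],[[-0.012,-0.015,0],[0,0,0]]]' 1; python3 -m handwheel '[[[-0.008,-0.015,0],[0,0,0]],[[0,-0.018,0],[0,0,0]],[[0,-0.02,0],[0,0,0]],[[0,-0.018,0],[0,0,0]],[[0,-0.005,0],[0,0,0]]]' 1; python3 -m handwheel '[[[0,0,0],[0,0,0]],[[0,0,0],[0,0,0]]]'
```

```text
clock: 18.08
tool_pos: [0.5719, 0.0777, 0.0586]
tool_rot: [[-0.011, 0.0, 1.0], [-1.0, 0.0, -0.011], [-0.0, -1.0, 0.0]]
wrist_force: [0.7, 0.9, -0.6]
finger_gap: 0.466
clock: 18.5
tool_pos: [0.5641, -0.0011, 0.0586]
tool_rot: [[-0.015, -0.0, 1.0], [-1.0, -0.001, -0.015], [0.001, -1.0, -0.0]]
wrist_force: [-0.3, -0.1, -0.3]
finger_gap: 0.464
clock: 18.67
tool_pos: [0.5646, 0.0029, 0.0586]
tool_rot: [[-0.012, 0.0, 1.0], [-1.0, 0.0, -0.012], [-0.0, -1.0, 0.0]]
wrist_force: [0.1, 1.4, -0.3]
finger_gap: 0.464
```

Release it and read the needle numerically (tip at column 264 is green, about 268 is red), plus the tin pixel (about row 198 if light).

```bash
python3 -m handwheel '[[[0,0,0],[0,0,0]],[[0,0,0],[0,0,0]],[[0,0,0],[0,0,0]],[[0,0,0],[0,0,0]],[[0,0,0],[0,0,0]]]' -0.3; python3 -m handwheel '[[[0,0,0],[0,0,0]],[[0,0,0],[0,0,0]],[[0,0,0],[0,0,0]],[[0,0,0],[0,0,0]],[[0,0,0],[0,0,0]]]'; cat > n.py <<'E'
from h import *
from v import look
import sys
s=read_camera("side")["color"];w=read_camera("wrist")["color"];a=cv2.imread("pics/side0.png")[:,:,::-1]
def org(im):
    c=im[155:172,255:282].astype(int);y,x=np.nonzero((c[...,0]>130)&(c[...,0]-c[...,1]>45)&(c[...,1]-c[...,2]>12));return len(x),x.mean()+255,y.mean()+155
print("needle start",org(a),"now",org(s))
for n in("side","wrist"):
    for r in pinpoint(n,"tin_a_center")[:5]:print(n,r["p"],r["pixel"])
z=lambda i:cv2.resize(np.ascontiguousarray(i[130:215,240:340,::-1]),None,fx=4,fy=4)
cv2.imwrite("pics/%s.png"%sys.argv[1],np.vstack([np.hstack([z(a),z(s)]),cv2.resize(w[:,:,::-1],(800,500))[:250]]))
E
python3 n.py n2
```

```text
clock: 19.08
tool_pos: [0.5647, 0.0031, 0.0584]
tool_rot: [[-0.011, 0.0, 1.0], [-1.0, 0.0, -0.011], [-0.0, -1.0, 0.0]]
wrist_force: [0.3, 0.8, 0.2]
finger_gap: 0.652
clock: 19.5
tool_pos: [0.5648, 0.0026, 0.0584]
tool_rot: [[-0.011, 0.0, 1.0], [-1.0, 0.0, -0.011], [-0.0, -1.0, 0.0]]
wrist_force: [0.3, -0.4, -0.4]
finger_gap: 0.65
needle start (8, np.float64(263.5), np.float64(163.5)) now (8, np.float64(267.625), np.float64(164.375))
side 0.96 [404.8, 227.1]
side 0.9 [426.6, 309.9]
side 0.69 [341.5, 146.2]
side 0.67 [412.2, 260.3]
```

View pics/n2.png

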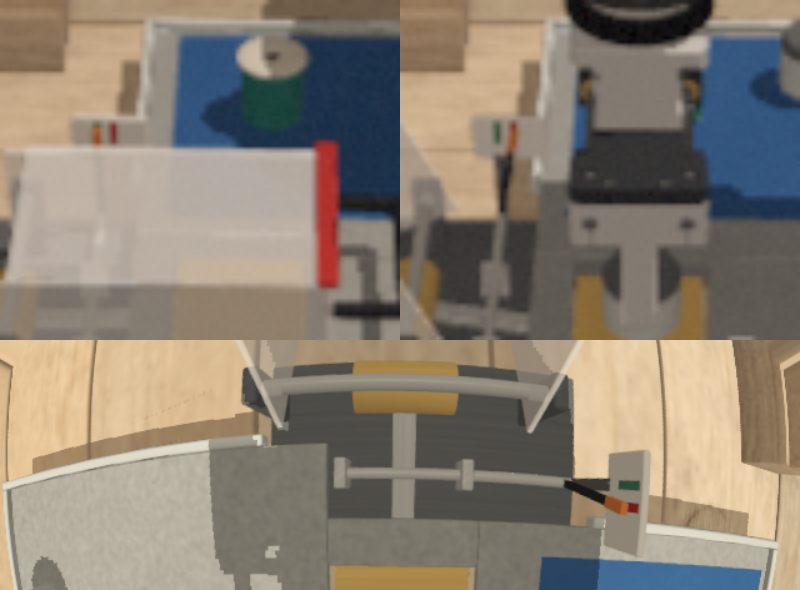

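The needle is on the red mark and the green mark is uncovered, so this is the full tin. It stays on the pan. Now the left tin.

```bash
python3 -m handwheel '[[[0,0,0.015],[0,0,0]],[[0,0,0.025],[0,0,0]],[[0,0,0.03],[0,0,0]],[[0,0.02,0.03],[0,0,0]],[[0,0.035,0],[0,0,0]]]' -0.3; python3 -m handwheel '[[[0.003,0.04,0],[0,0,0]],[[0.003,0.04,0],[0,0,0]],[[0.003,0.04,0],[0,0,0]],[[0.003,0.04,0],[0,0,0]],[[0,0.028,0],[0,0,0]]]'; python3 -m handwheel '[[[0,0,0],[0,0,0]],[[0,0,0],[0,0,0]],[[0,0,0],[0,0,0]]]'; cat > c.py <<'E'
from h import *
from v import look
w=read_camera("wrist");print(env.observe()["tool_pos"])
for n in("wrist","top","side"):
    c=read_camera(n)
    for r in pinpoint(n,"tin_a_center")[:7]:
        p=look(0,r["pixel"],.05) if n=="wrist" else onplane(c,r["pixel"],.05)
        if p[0]>.4: print(n,np.round(r["p"],2),np.round(r["pixel"]),np.round(p,3))
g=cv2.medianBlur(cv2.cvtColor(w["color"],cv2.COLOR_RGB2GRAY),5)
h=cv2.HoughCircles(g[130:290,220:420],cv2.HOUGH_GRADIENT,1,30,param1=80,param2=18,minRadius=22,maxRadius=48)
if h is not None:
    for c in h[0][:4]:
        p=(c[0]+220,c[1]+130);print(p,c[2],np.round(look(0,p,.07),4))
E
python3 c.py
```

```text
clock: 20.12
tool_pos: [0.5675, 0.055, 0.1637]
tool_rot: [[-0.017, 0.007, 1.0], [-1.0, -0.001, -0.017], [0.001, -1.0, 0.007]]
wrist_force: [2.7, -0.6, 0.4]
finger_gap: 0.651
clock: 20.53
tool_pos: [0.5764, 0.2496, 0.1586]
tool_rot: [[-0.009, 0.0, 1.0], [-1.0, 0.001, -0.009], [-0.001, -1.0, 0.0]]
wrist_force: [-0.1, 0.8, 0.3]
finger_gap: 0.649
clock: 20.78
tool_pos: [0.5767, 0.245, 0.1581]
tool_rot: [[-0.011, -0.0, 1.0], [-1.0, -0.001, -0.011], [0.001, -1.0, -0.0]]
wrist_force: [-0.1, 0.2, 0.4]
finger_gap: 0.65
[0.57687647 0.2443599  0.15823481]
wrist 0.58 [611. 276.] [ 0.453 -0.206  0.05 ]
top 0.66 [444. 232.] [ 0.459 -0.2    0.05 ]
side 0.59 [340. 146.] [ 0.459 -0.201  0.05 ]
(np.float32(313.5), np.float32(207.5)) 25.2 [0.5788 0.2483 0.07  ]
```

```bash
python3 -m handwheel '[[[0.001,0.003,-0.025],[0,0,0]],[[0,0,-0.025],[0,0,0]],[[0,0,-0.025],[0,0,0]],[[0,0,-0.023],[0,0,0]],[[0,0,0],[0,0,0]]]' -0.3; python3 -m handwheel '[[[0,0,0],[0,0,0]],[[0,0,0],[0,0,0]],[[0,0,0],[0,0,0]],[[0,0,0],[0,0,0]],[[0,0,0],[0,0,0]]]' 1; python3 -m handwheel '[[[-0.005,0,0],[0,0,0]],[[-0.015,0,0],[0,0,0]],[[-0.02,0,0],[0,0,0]],[[-0.02,0,0],[0,0,0]],[[-0.02,0,0],[0,0,0]]]'
```

```text
clock: 21.75
tool_pos: [0.5755, 0.2475, 0.0563]
tool_rot: [[-0.011, -0.005, 1.0], [-1.0, -0.002, -0.011], [0.002, -1.0, -0.005]]
wrist_force: [-1.0, -1.2, -0.7]
finger_gap: 0.652
clock: 22.17
tool_pos: [0.5786, 0.2491, 0.0621]
tool_rot: [[-0.011, 0.002, 1.0], [-1.0, 0.001, -0.011], [-0.001, -1.0, 0.002]]
wrist_force: [-1.3, 0.0, 9.3]
finger_gap: 0.462
clock: 22.58
tool_pos: [0.4987, 0.2492, 0.0621]
tool_rot: [[-0.012, 0.004, 1.0], [-1.0, 0.002, -0.012], [-0.002, -1.0, 0.004]]
wrist_force: [4.7, 0.6, 7.9]
finger_gap: 0.457
```

```bash
python3 -m handwheel '[[[-0.02,0,0.0015],[0,0,0]],[[-0.014,-0.005,0],[0,0,0]],[[-0.004,-0.015,0],[0,0,0]],[[0,-0.025,0],[0,0,0]],[[0,-0.03,0],[0,0,0]]]' 1; python3 -m handwheel '[[[0,-0.03,0],[0,0,0]],[[0,-0.03,0],[0,0,0]],[[0,-0.03,0],[0,0,0]],[[0,-0.03,0],[0,0,0]],[[0,-0.03,0],[0,0,0]]]'
```

```text
clock: 23.0
tool_pos: [0.4601, 0.1737, 0.0627]
tool_rot: [[-0.009, 0.002, 1.0], [-1.0, 0.001, -0.009], [-0.001, -1.0, 0.002]]
wrist_force: [1.0, -1.1, 0.1]
finger_gap: 0.461
clock: 23.42
tool_pos: [0.4601, 0.0213, 0.0626]
tool_rot: [[-0.012, 0.001, 1.0], [-1.0, -0.0, -0.012], [0.0, -1.0, 0.001]]
wrist_force: [0.3, -0.8, -0.3]
finger_gap: 0.457
```

```bash
python3 -m handwheel '[[[0,-0.03,0],[0,0,0]],[[0,-0.03,0],[0,0,0]],[[0,-0.03,0],[0,0,0]],[[0,-0.03,0],[0,0,0]],[[0,-0.018,0],[0,0,0]]]' 1; python3 -m handwheel '[[[0,-0.005,0],[0,0,0]],[[0,0,0],[0,0,0]],[[0,0,0],[0,0,0]]]'; python3 -m handwheel '[[[0,0,0],[0,0,0]],[[0,0,0],[0,0,0]],[[0,0,0],[0,0,0]],[[0,0,0],[0,0,0]],[[0,0,0],[0,0,0]]]' -0.3;  python3 -m handwheel '[[[0,0,0.02],[0,0,0]],[[0,0,0.03],[0,0,0]],[[0,0,0.04],[0,0,0]],[[0,0,0.04],[0,0,0]],[[0,0,0.04],[0,0,0]]]'; python3 -m handwheel '[[[0,-0.04,0.03],[0,0,0]],[[0,-0.04,0.03],[0,0,0]],[[0,-0.04,0.03],[0,0,0]],[[0,-0.04,0.02],[0,0,0]],[[0,-0.04,0],[0,0,0]]]'; python3 -m handwheel '[[[0,-0.04,0],[0,0,0]],[[0,-0.04,0],[0,0,0]],[[0,0,0],[0,0,0]],[[0,0,0],[0,0,0]]]'; python3 c.py; python3 - <<'E'
from h import *
t=read_camera("top")["color"];s=read_camera("side")["color"]
for n,q,z in(("green_spool_center",0,.053),("yellow_spool_center",0,.048)):
    for k in("top","side"):
        c=read_camera(k)
        for r in pinpoint(k,n)[:1]:print(n,k,r["p"],np.round(onplane(c,r["pixel"],z),3))
z=lambda i,x,y:cv2.resize(np.ascontiguousarray(i[y:y+200,x:x+320,::-1]),None,fx=2,fy=1.5*4/3)[:290]
cv2.imwrite("pics/f.png",np.vstack([z(t,200,130),z(s,180,120)]))
E
```

```text
clock: 23.83
tool_pos: [0.4596, -0.1185, 0.0625]
tool_rot: [[-0.014, 0.001, 1.0], [-1.0, -0.001, -0.014], [0.001, -1.0, 0.001]]
wrist_force: [-0.5, -0.6, -0.6]
finger_gap: 0.459
clock: 24.08
tool_pos: [0.4599, -0.1192, 0.0622]
tool_rot: [[-0.012, 0.001, 1.0], [-1.0, 0.0, -0.012], [-0.0, -1.0, 0.001]]
wrist_force: [0.2, 0.5, -0.3]
finger_gap: 0.455
clock: 24.5
tool_pos: [0.4598, -0.119, 0.0619]
tool_rot: [[-0.011, 0.0, 1.0], [-1.0, 0.0, -0.011], [-0.0, -1.0, 0.0]]
wrist_force: [0.4, -0.2, -0.3]
finger_gap: 0.649
clock: 24.92
tool_pos: [0.4592, -0.1189, 0.2338]
tool_rot: [[-0.01, -0.0, 1.0], [-1.0, 0.0, -0.01], [-0.0, -1.0, -0.0]]
wrist_force: [1.4, -0.6, -0.6]
finger_gap: 0.651
clock: 25.33
tool_pos: [0.4608, -0.2983, 0.3299]
tool_rot: [[-0.01, 0.005, 1.0], [-1.0, -0.003, -0.01], [0.003, -1.0, 0.005]]
wrist_force: [1.1, 0.0, -0.2]
finger_gap: 0.655
clock: 25.67
tool_pos: [0.459, -0.3785, 0.3246]
tool_rot: [[-0.014, -0.001, 1.0], [-1.0, 0.001, -0.014], [-0.001, -1.0, -0.001]]
wrist_force: [-0.1, 0.5, 1.6]
finger_gap: 0.651
[ 0.45962045 -0.37668185  0.32494893]
wrist 0.95 [202. 178.] [ 0.455 -0.201  0.05 ]
top 0.73 [448. 234.] [ 0.454 -0.209  0.05 ]
side 0.8 [343. 145.] [ 0.452 -0.205  0.05 ]
side 0.24 [302. 214.] [0.56  0.054 0.05 ]
green_spool_center top 0.86 [ 0.551 -0.174  0.053]
green_spool_center side 0.82 [ 0.545 -0.188  0.053]
yellow_spool_center top 0.65 [0.55  0.162 0.048]
yellow_spool_center side 0.67 [0.541 0.161 0.048]
```

View pics/f.png

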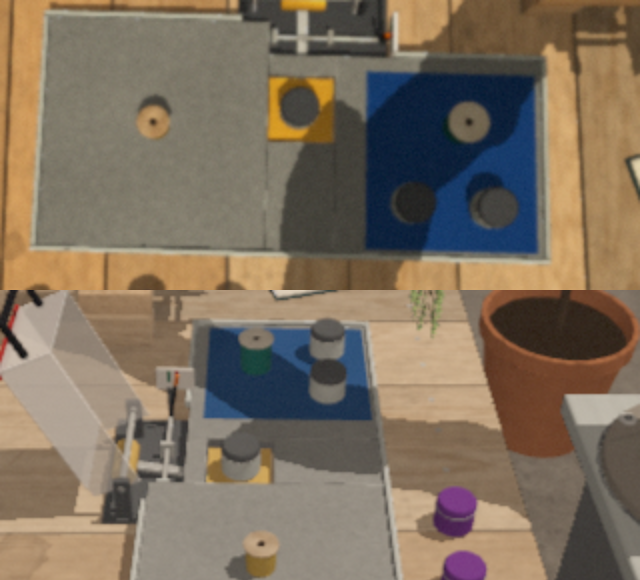

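The final view shows the full tin centred on the sunken pan and the needle on red. The hood is open, both light tins stand in the blue tray, and the spools haven't moved.

```bash
python3 -c "
from plant import env
print(env.hand_in())"
```

```text
the job is handed in; nothing more can be done
None
```

I opened the hood, found the full tin and left it centred on the pan, and slid the other two tins into the blue tray. The job was handed in at about 26 s of the 72 s allowed. The hand-in gives no verdict, so the results below are from my own last checks.

- **Hood:** I gripped the bar and swung it up and back past its balance point, then let go. It fell back to its stop and was still open in the last picture.
- **Full tin:** The first tin left the needle at green, so it was light and went to the tray. The second (rear) tin moved the needle to red and the pan sank, so I left it there. It appears centred on the pan, and the needle was still on red.
- **Light tins:** Both stand upright in the tray, at about station (-108, -208) and (-101, -125) mm. The third tin was not weighed; I took it as light because only one tin is full, and slid it round the front of the sunken pan.
- **Spools:** Both look unmoved. The readings agree with the starting ones to within a few mm, except one side-camera reading of the green spool that was about 13 mm off in y. The top camera and the picture did not support that one.
- **Forces:** While closing on each tin, the tool pressed down with 5 to 9 N. I eased it by raising the tool a millimetre or two.
- **Detection gaps:** In the last pass the network reported only one of the two tray tins, and only a weak, misplaced match for the tin on the pan. The positions of the second tray tin and the pan tin therefore rest on the picture and where the gripper released them.

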